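# Load a steel stamping plate under the spring clip

## Task

With one fingertip press the long wing of the jig's spring clip down and hold it there so that its jaw lifts, and with the other fingertip push the flat steel plate by its upturned rear edge along its channel, beneath the jaw, until its front edge meets the stop. Keep the clip held down until the plate is home, then let it go so that the jaw closes on the plate. Nothing is to be pinched or lifted, and everything else stays where it is.

Things in the scene. Friction and masses are not known exactly. Their poses are not given: they have to be found in the camera images.
- jig: Fixed plywood jig board, 12 mm thick. Its x axis is the push direction, z up; all 'jig' coordinates are in this frame. Origin on the table surface, half-way across the board; board spans x -95 to +135, y -76 to +76 mm. Channel for the plate: centred on y = -28 mm, 62 mm wide, between an aluminium fence and a rail (x -20 to +80 mm, tops at z = 20 mm), closed by the stop.
- stop (a point): Middle of the near face of the aluminium stop across the far end of the channel, at jig x = +72, y = -28, z = 16 mm. The stop's top is at jig z = 20 mm.
- hinge (a point): Point on the hinge axis of the steel spring clip, jig x = -34, y = +14, z = 26 mm. The hinge is an 8 mm thick tube along jig x, from x = -86 to +68 mm. The clip rocks on it: press wing on the +y side, jaw on the -y side further along x.
- jaw (a point): Underside of the clip's jaw lip (moves with the clip). The jaw is 16 mm wide, jig x = +50 to +66 mm, its lip at jig y = -10 to -14 mm; when down, 2 mm over the board (jig z = 14 mm), too low for the plate.
- clip (a joint): Clip angle about its hinge, rad. 0 = jaw down, wing sloping up (outer edge at z = 45 mm). 0.35 = wing level, top face at z = 28 mm, jaw lip 5 mm clear of the plate. 0.50 = pressed to its hard limit (lip 9 mm clear). The plate passes from 0.18 on; 0.3 is ample. Closed on the plate: about 0.15. Spring: pressed 28 mm out from the hinge it takes about 3.5 N to start, 7.5 N at the limit.
- wing (a point): Point on the top face of the press wing, in the middle of its length (jig x = -34 mm), 28 mm out from the hinge; moves with the clip (jig z 37 mm when up, 28 at 0.35 rad, 24 at the limit). The wing is a 4 mm thick steel flap, 104 mm long (jig x -86 to +18 mm), reaching 50 mm out from the hinge (to jig y = 64 mm); it can be pressed anywhere along it.
- plate: Loose flat steel plate 70 mm long (own x, towards the stop), 60 wide, 6 thick, about 0.24 kg, in the channel (underside at jig z = 12 mm). Origin: centre of the underside; front edge at +35 mm. Along the rear edge an upturned flange, 4 mm thick, 60 wide, back face at -35 mm, top at jig z = 40 mm. Starts with its front 6 to 36 mm short of the jaw; home its origin is at jig x = +37 mm.
- plate_rear (a point): Middle of the back face of the plate's upturned flange, 17 mm above the plate's underside (jig z = 29 mm): where a fingertip pushes.
- ring: Bystander: loose brass ring, 34 mm across, 6 mm high, lying on the jig board beyond the stop.
- pot: Bystander: white plastic pot, 28 mm across, 26 mm high, on the jig board beyond the stop.
- spool: Bystander: thread spool, 44 mm across at the foot, 60 mm high, standing on the table on the jig's +y side.
- tape: Bystander: black tape roll lying flat, 68 mm across, 24 mm high, on the table on the jig's -y side.
- awl: Bystander: hand tool 150 mm long lying across, beyond the far end of the jig.
- calculator: Bystander: desk calculator 150 x 85 x 14 mm on the left (+y) of the table.
- jar: Bystander: glass jar 60 mm across, 75 mm high, on the right (-y) of the table.
Mind the look-alikes: they are no part of the job. What is shaped like the plate but red or turquoise is not meant.

How it is judged:
By the outcome, as a careful person would: the job done as asked, in the order asked, and still so for the second after the job is handed in, with the robot touching nothing.
It also fails if it takes over 48 s, if anything falls off the work surface, if the arm or the gripper's body presses on something with over 40 N, if the wrist force passes 120 N, or if a joint passes its speed limit or range.

## Robot

A 6-joint arm with a two-finger parallel gripper is mounted at the origin on the work surface. World frame = base frame: x ahead of the robot, y to its left, z up, the work surface at z = 0. Lengths are in m, angles in rad, forces in N, time in s.
With the tool pointing down it reaches from about 0.325 to 0.75 m from the base axis. Payload 7.6 kg.
Tool frame: the origin (TCP) lies at the very end of the fingers, on their centre line; the grasp point (between the pads) lies robot.pinch_z behind it (robot.pinch_z is the distance from the TCP to the grasp point, in m); z points along the fingers, y is the line along which they close (so a half turn about z gives the same grasp; the last joint's range is limited). The gripper opens to 85 mm and grips with 20 to 120 N. Pads are 22 mm wide; open, the fingers measure 114 mm over their backs; the gripper's body (76 mm by 85 mm) begins 54 mm behind the grasp point. The pads swing forward as they close: fully open they stand 13 mm farther back than shut.
Start: joints at [-1.264, 0.052, 1.401, -0, 1.689, -0.07], TCP at [0.193, -0.488, 0.231] pointing down, gripper open.
Joint ranges: [-2.9, 2.9], [-0.91, 2.17], [0.12, 2.37], [-1.06, 4.2], [0.26, 2.73], [-2.93, 2.93]. Speed limits (rad/s): [2.57, 2.57, 3.01, 3.14, 3.14, 3.14].

## Interface

Orientations are given as a unit quaternion [x, y, z, w].
In Python, from cell import robot gives the robot as it stands. The module is installed in compiled form; this text tells all that it offers.
- The arm moves only by the tool jog_arm, never from a script. Its argument "commands" is a list of rows, each an object of numbers: "dx", "dy", "dz": the shift along the tool's x, y, z in m; "wx", "wy", "wz": the turn, a rotation vector about the tool's x, y, z in rad. In form: [{"dx": .., "dy": .., "dz": .., "wx": .., "wy": .., "wz": ..}, ...]. A call has exactly 10 rows; each row is the pose to reach, as a shift and turn from the pose commanded when the call began, along the tool's axes at that moment; what a row does not reach only later rows make up. A row lasts 1/12 s, in which the tool goes at most 41.7 mm and 7.16 degrees, less where a joint would pass 70% of its speed; a pose out of reach is approached as far as the arm can. A call with a gripper value outside its range is refused whole. "jaw" is the opening, from 0 (shut) to 1 (fully open), set as the call begins (left out, the last holds). The fingers move at their own pace and stop on an object; "force" is the grip in N (left out, the last holds). Time passes only in rows, so rows that repeat a pose let the fingers close, or fill a call up. It gives the time, the measured TCP pose, the force, the opening and the grip force at its end, in the units of the state.
- robot.read_state(): the state, without advancing time (a new reading comes with each control period).
- robot.get_image(name): name is "scene" or "side" or "wrist"; returns (picture, depth): 420x560x3 uint8, red, green, blue; 420x560 float32, m along the optical axis (not along the pixel's ray), 0 where there is no reading.
- robot.camera_info(name): a dict with "vfov" (degrees; the focal length in pixels is half the picture's height over the tangent of half this angle, whatever the lens; pixels are square), "cx", "cy" (the principal point, pixels), "k1" (the pictures are not rectified: a ray, as slopes to the right and down, at radius r is drawn at 1 + k1 r^2 times it, then the intrinsics apply), "R" (3x3) and "t" (3): a world point X has camera coordinates R X + t; the wrist camera has in their place "mount" (4x4, takes a point from camera to tool coordinates, whose origin is the TCP and whose axes are the flange's). Camera axes: x right, y down, z forward; pixel columns grow to the right and rows downward; lengths in m; the calibration is good to about 2 mm. A picture is of the moment at which its call begins: read the wrist's pose just before it. camera_info takes no time and is no camera call.
- robot.sign_off(): hands the job in; it is judged then, once.
The state is a dict: "clock": time; "joint_pos": joint angles; "dq": joint speeds; "joint_torque": joint torques, N m; "ee_pos": TCP position; "orientation": TCP orientation; "ft_force": force on the tool from outside, world axes, zero at the start; "moment": the same for the moment, N m; "gripper_width": finger opening in m; "finger_force": force on a finger pad.
Only numpy, scipy, OpenCV 4.12 (cv2) and the standard library are available. Lean on these libraries where they do the work, as an engineer would, in place of code of your own. Each camera call takes 0.05 s, during which the arm holds its last target. There are 200 camera calls.

## Working session

There is one attempt and no reset: what is moved stays moved. The work goes in short steps, Python scripts to look and compute and a tool call to move; the robot and the scene stay as the last step left them, time stands still between calls to the robot, and variables do not carry over. Pictures are saved under pics/ and viewed, at most 10 in all, crops included, and the job is handed in when it is done.

Besides the shell and the picture viewer there is one more tool, called after "Emit:" by a JSON object that holds its "api" and its "payload". jog_arm: Moves the arm, as the interface text tells. Its arguments: {"type":"object","properties":{"commands":{"type":"array"},"jaw":{"type":"number"},"force":{"type":"number"}},"required":["commands"]}

```bash
mkdir -p pics; ls
cat > h.py <<'E'
import numpy as np, cv2
from cell import robot
def grab(n,f=None):
    s=robot.read_state(); im,d=robot.get_image(n); ci=robot.camera_info(n)
    if f: cv2.imwrite('pics/'+f,im[:,:,::-1])
    return im,d,ci,s
def K(ci,h=420):
    f=h/2/np.tan(np.radians(ci['vfov'])/2)
    return np.array([[f,0,ci['cx']],[0,f,ci['cy']],[0,0,1]])
def rays(ci,uv):
    uv=np.asarray(uv,float).reshape(-1,1,2)
    p=cv2.undistortPointsIter(uv,K(ci),np.array([ci['k1'],0,0,0.]),None,None,(3,40,1e-9)).reshape(-1,2)
    return np.c_[p,np.ones(len(p))]
def pose(ci,s):
    if 'R' in ci: R=np.array(ci['R']);return R.T,-R.T@np.array(ci['t'])
    from scipy.spatial.transform import Rotation as Ro
    T=np.eye(4);T[:3,:3]=Ro.from_quat(s['orientation']).as_matrix();T[:3,3]=s['ee_pos']
    M=T@np.array(ci['mount']);return M[:3,:3],M[:3,3]
def plane(ci,s,uv,z):
    R,o=pose(ci,s); d=rays(ci,uv)@R.T
    return o+d*((z-o[2])/d[:,2])[:,None]
def cloud(d,ci,s):
    v,u=np.mgrid[:420,:560]; r=rays(ci,np.c_[u.ravel(),v.ravel()]); R,o=pose(ci,s)
    return ((r*d.reshape(-1,1))@R.T+o).reshape(420,560,3)
E
python3 - <<'E'
from h import *
for n in('scene','side'):
    im,d,ci,s=grab(n,n+'0.png'); np.savez(n+'0.npz',im=im,d=d); print(n,ci)
print(robot.camera_info('wrist'),robot.pinch_z,s)
E
```

```text
pics
scene {'vfov': 49.692057103178726, 'cx': 273.94036495042974, 'cy': 207.33640767456973, 'k1': -0.024461377342772584, 'R': array([[ 0.7278418 ,  0.68572753, -0.00490671],
       [ 0.58207828, -0.62157807, -0.52423809],
       [-0.3625344 ,  0.3787063 , -0.8515576 ]]), 't': array([-0.4283926 , -0.31764928,  1.76820874])}
side {'vfov': 54.15036399068084, 'cx': 283.4080231150842, 'cy': 210.54065184978143, 'k1': -0.008670650964954408, 'R': array([[-0.71580045, -0.69829331,  0.00401975],
       [-0.41642835,  0.42223374, -0.80517457],
       [ 0.56055075, -0.57801826, -0.59302424]]), 't': array([0.4416334 , 0.2935742 , 0.78779569])}
{'vfov': 63.37959079322179, 'cx': 276.80035312872013, 'cy': 210.04829449217755, 'k1': -0.03944196188374857, 'mount': array([[-2.02504367e-04, -9.57035386e-01, -2.89971082e-01,
         7.36577581e-02],
       [ 9.99999487e-01,  9.40455371e-05, -1.00875290e-03,
        -8.64687248e-04],
       [ 9.92682705e-04, -2.89971138e-01,  9.57034876e-01,
        -1.44229970e-01],
       [ 0.00000000e+00,  0.00000000e+00,  0.00000000e+00,
         1.00000000e+00]])} 0.0187 {'clock': 0.05, 'joint_pos': array([-1.26430427e+00,  5.28100717e-02,  1.40168724e+00, -1.66690485e-05,
        1.68863514e+00, -7.02685142e-02]), 'dq': array([-7.24622010e-04, -1.01402067e-03, -3.42280318e-03, -7.83136747e-06,
       -9.72594360e-06,  5.42059974e-04]), 'joint_torque': array([-1.00123832e-04, -3.82961655e+01, -3.61367941e+01, -1.33389995e-04,
        4.99419635e-03, -1.09724266e-05]), 'ee_pos': array([ 0.19309487, -0.48787885,  0.23050533]), 'orientation': array([ 9.82308735e-01,  1.87267070e-01, -9.89431029e-05, -7.63563373e-04]), 'ft_force': array([-0.38275832,  0.44195426, -0.78088052]), 'moment': array([-0.05021935,  0.03868024,  0.01264098]), 'finger_force': 0.0, 'gripper_width': 0.08563151098198483}
```

View pics/scene0.png

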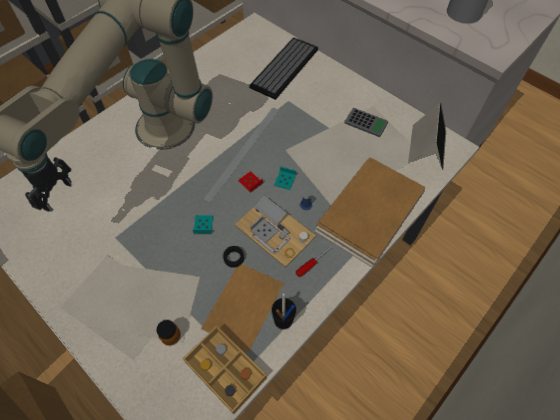

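View pics/side0.png

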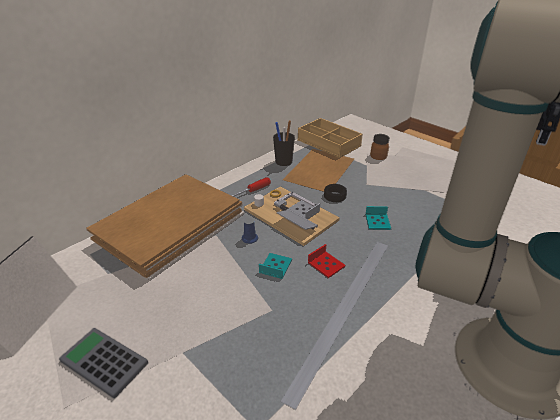

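The scene view shows the jig board at about (275,232), with the wing on the upper-left side, the grey plate near (262,232), the pot at (303,236) and the ring at (290,253). The look-alikes are red (250,181), turquoise (286,178) and turquoise (203,224). The side view has the jig at (292,212). Next I'll locate the board.

Run:
```python
from h import *
z=np.load('scene0.npz');im=z['im'];ci=robot.camera_info('scene');P=cloud(z['d'],ci,None)
hsv=cv2.cvtColor(im,cv2.COLOR_RGB2HSV)
m=((hsv[...,0]>8)&(hsv[...,0]<28)&(hsv[...,1]>60)).astype(np.uint8)
b=np.zeros_like(m);b[190:272,228:322]=1
m&=b
m=cv2.morphologyEx(m,cv2.MORPH_CLOSE,np.ones((3,3)))
n,l,st,c=cv2.connectedComponentsWithStats(m);k=1+st[1:,4].argmax();m=(l==k)
print(st[k])
ct=np.vstack(cv2.findContours(m.astype(np.uint8),0,2)[0])[:,0]
W=plane(ci,None,ct,0.012)
print('depth z',np.median(P[m][:,2]))
r=cv2.minAreaRect((W[:,:2]*1000).astype(np.float32));print(r,cv2.boxPoints(r))
for n,uv in dict(pot=(303,236),ring=(290,253),plate=(262,232),spool=(307,203)).items(): print(n,P[uv[1],uv[0]],plane(ci,None,[uv],.012))
cv2.imwrite('pics/c0.png',cv2.resize(im[185:280,220:330,::-1],None,fx=6,fy=6,interpolation=2))
```

```text
[ 235  207   81   60 1633]
depth z 0.011527877538034748
((635.3868408203125, -46.29014587402344), (231.3979949951172, 154.63853454589844), 0.6032590270042419) [[ 518.8802     29.806679]
 [ 520.50836  -124.82328 ]
 [ 751.8935   -122.38697 ]
 [ 750.2653     32.24299 ]]
pot [ 0.7258906  -0.00760747  0.03113451] [[7.19856440e-01 6.81027265e-04 1.20000000e-02]]
ring [ 0.73108899 -0.07563547  0.01461898] [[ 0.73028368 -0.07464989  0.012     ]]
plate [ 0.61286349 -0.08322472  0.0176734 ] [[ 0.6106066  -0.08111739  0.012     ]]
spool [0.65332369 0.09500534 0.03488327] [[0.64481138 0.10674938 0.012     ]]
```

View pics/c0.png

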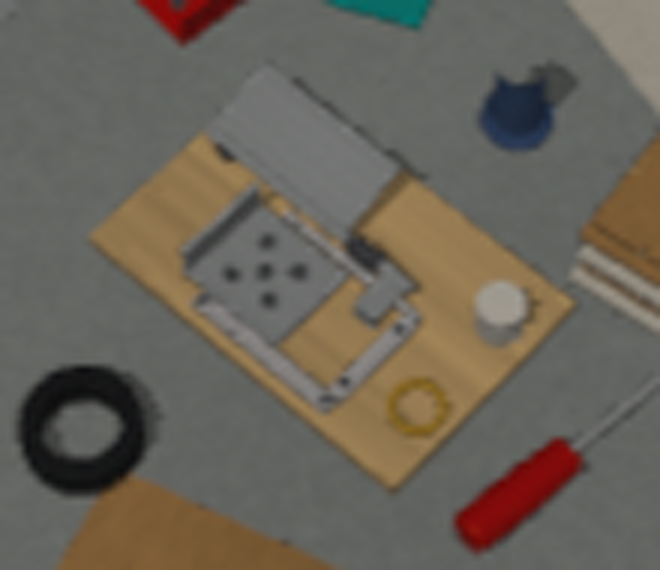

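The crop shows the bare steel plate (holes at about 265,268 in the crop) in the channel with its flange at the rear left. The red and turquoise ones stand off the jig, so this is the plate meant. Jig origin is roughly (0.615,-0.046), yaw about 0.01. I'll move to a look pose with tool x along jig x.

```bash
cat >> h.py <<'E'
from scipy.spatial.transform import Rotation as Ro
def delta(p,yaw,s=None):
    s=s or robot.read_state(); R=Ro.from_quat(s['orientation'])
    T=Ro.from_euler('z',yaw)*Ro.from_euler('x',np.pi)
    return (R.inv().apply(np.array(p)-s['ee_pos'])).round(4),(R.inv()*T).as_rotvec().round(4)
E
python3 -c "
from h import *
print(delta([.54,-.04,.23],.0105))"
```

```text
(array([ 0.4874, -0.2889,  0.001 ]), array([-1.400e-03,  2.000e-04,  3.663e-01]))
```

Emit:
{"api": "jog_arm", "payload": {"commands": [{"dx": 0.02,"dy": -0.012},{"dx": 0.05,"dy": -0.03},{"dx": 0.08,"dy": -0.047},{"dx": 0.11,"dy": -0.065},{"dx": 0.14,"dy": -0.083},{"dx": 0.17,"dy": -0.101},{"dx": 0.2,"dy": -0.119},{"dx": 0.23,"dy": -0.136},{"dx": 0.26,"dy": -0.154},{"dx": 0.275,"dy": -0.163}], "jaw": 0.7}}

```text
validation failed for argument at $.co...
```

Emit:
{"api": "jog_arm", "payload": {"commands": [{"dx": 0.02,"dy": -0.012,"wz": 0.05},{"dx": 0.05,"dy": -0.03,"wz": 0.1},{"dx": 0.08,"dy": -0.047,"wz": 0.15},{"dx": 0.11,"dy": -0.065,"wz": 0.2},{"dx": 0.14,"dy": -0.083,"wz": 0.25},{"dx": 0.17,"dy": -0.101,"wz": 0.3},{"dx": 0.2,"dy": -0.119,"wz": 0.35},{"dx": 0.212,"dy": -0.126,"wz": 0.366},{"dx": 0.212,"dy": -0.126,"wz": 0.366},{"dx": 0.212,"dy": -0.126,"wz": 0.366}]}}

```text
validation failed for argument at $.co...
```

Run:
```python
from h import *
im,d,ci,s=grab('wrist','w1.png');np.savez('w1.npz',im=im,d=d,p=s['ee_pos'],q=s['orientation'])
print(s['ee_pos'],s['orientation'],s['gripper_width'],s['ft_force'],s['clock'])
```

```text
[ 0.19311195 -0.48791779  0.23056003] [ 9.82305128e-01  1.87286283e-01 -9.61553664e-05 -6.89218552e-04] 0.0854396008376912 [-0.57390089 -0.23282595  0.50698138] 0.1
```

View pics/w1.png

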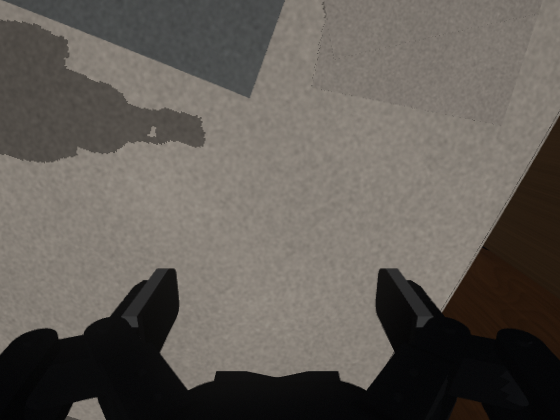

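The jog calls were refused, probably because each row needs all six numbers, so the arm has not moved. This view shows only the bare table and the open fingertips at about (165,300) and (390,300).

Emit:
{"api": "jog_arm", "payload": {"commands": [{"dx": 0.02,"dy": -0.012,"dz": 0,"wx": 0,"wy": 0,"wz": 0},{"dx": 0.05,"dy": -0.03,"dz": 0,"wx": 0,"wy": 0,"wz": 0},{"dx": 0.08,"dy": -0.047,"dz": 0,"wx": 0,"wy": 0,"wz": 0},{"dx": 0.11,"dy": -0.065,"dz": 0,"wx": 0,"wy": 0,"wz": 0},{"dx": 0.14,"dy": -0.083,"dz": 0,"wx": 0,"wy": 0,"wz": 0},{"dx": 0.17,"dy": -0.101,"dz": 0,"wx": 0,"wy": 0,"wz": 0},{"dx": 0.2,"dy": -0.119,"dz": 0,"wx": 0,"wy": 0,"wz": 0},{"dx": 0.23,"dy": -0.136,"dz": 0,"wx": 0,"wy": 0,"wz": 0},{"dx": 0.26,"dy": -0.154,"dz": 0,"wx": 0,"wy": 0,"wz": 0},{"dx": 0.275,"dy": -0.163,"dz": 0,"wx": 0,"wy": 0,"wz": 0}], "jaw": 0.7}}

```text
clock: 0.98
ee_pos: [0.3904, -0.2327, 0.2312]
orientation: [0.982, 0.188, 0.0, -0.0]
ft_force: [-0.2, -1.3, 0.2]
gripper_width: 0.0599
finger_force: 0.0
```

Emit:
{"api": "jog_arm", "payload": {"commands": [{"dx": 0.02,"dy": -0.012,"dz": 0,"wx": 0,"wy": 0,"wz": 0.05},{"dx": 0.05,"dy": -0.03,"dz": 0,"wx": 0,"wy": 0,"wz": 0.1},{"dx": 0.08,"dy": -0.047,"dz": 0,"wx": 0,"wy": 0,"wz": 0.15},{"dx": 0.11,"dy": -0.065,"dz": 0,"wx": 0,"wy": 0,"wz": 0.2},{"dx": 0.14,"dy": -0.083,"dz": 0,"wx": 0,"wy": 0,"wz": 0.25},{"dx": 0.17,"dy": -0.101,"dz": 0,"wx": 0,"wy": 0,"wz": 0.3},{"dx": 0.2,"dy": -0.119,"dz": 0,"wx": 0,"wy": 0,"wz": 0.35},{"dx": 0.212,"dy": -0.126,"dz": 0,"wx": 0,"wy": 0,"wz": 0.366},{"dx": 0.212,"dy": -0.126,"dz": 0,"wx": 0,"wy": 0,"wz": 0.366},{"dx": 0.212,"dy": -0.126,"dz": 0,"wx": 0,"wy": 0,"wz": 0.366}]}}

```text
clock: 1.82
ee_pos: [0.5396, -0.0399, 0.2307]
orientation: [1.0, 0.006, -0.001, 0.0]
ft_force: [-0.7, -0.4, -0.4]
gripper_width: 0.0597
finger_force: 0.0
```

Run:
```python
from h import *
im,d,ci,s=grab('wrist','w2.png');np.savez('w2.npz',im=im,d=d,p=s['ee_pos'],q=s['orientation'])
print(s['ee_pos'],s['orientation'],s['gripper_width'],s['ft_force'],s['clock'])
```

```text
[ 0.53959017 -0.03991212  0.23068894] [ 9.99979637e-01  6.34693497e-03 -6.56297035e-04  1.06482009e-04] 0.05972810047904964 [-0.66641542 -0.37059276 -0.35568028] 1.8167
```

View pics/w2.png

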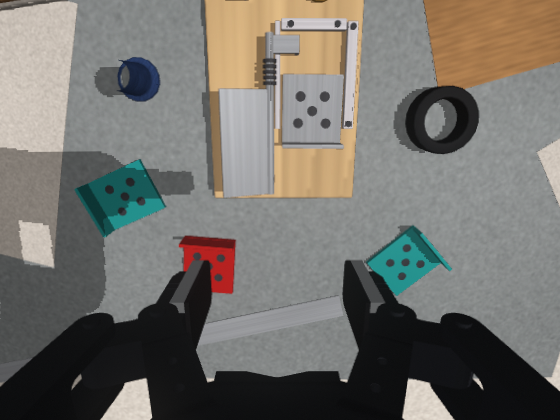

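The wrist view shows the whole task area. The board's rear corners are at about (215,197) and (352,197). The wing is at (221-273, 88-196), the steel plate at (282-343, 73-147) with its flange at v≈146, the jaw at (285,44) and the stop at v≈24. I'll measure the pose from these.

Run:
```python
from h import *
z=np.load('w2.npz');im=z['im'];s=dict(ee_pos=z['p'],orientation=z['q']);ci=robot.camera_info('wrist');P=cloud(z['d'],ci,s)
hsv=cv2.cvtColor(im,cv2.COLOR_RGB2HSV)
m=((hsv[...,0]>8)&(hsv[...,0]<28)&(hsv[...,1]>60));m[:,:195]=0;m[:,370:]=0;m[210:]=0
def fit(pts,ax): # pts world xy ; line y=a x+b (ax=0) or x=a y+b
    p=np.array(pts);a,b=p[:,ax],p[:,1-ax]
    for _ in range(3):
        c=np.polyfit(a,b,1);r=abs(b-np.polyval(c,a));k=r<max(.0015,2*np.median(r));a,b=a[k],b[k]
    return c,r.max()
rows=range(100,190,3)
L=plane(ci,s,[(np.where(m[v])[0].min()-.5,v) for v in rows],.012)
Rr=plane(ci,s,[(np.where(m[v])[0].max()+.5,v) for v in rows],.012)
B=plane(ci,s,[(u,np.where(m[:,u])[0].max()+.5) for u in range(285,345,3)],.012)
l,r,b=fit(L,0),fit(Rr,0),fit(B,1);print(l,r,b)
yaw=np.mean([l[0][0],r[0][0],-b[0][0]]);print('yaw',np.arctan(yaw))
xm=.6; yl,yr=np.polyval(l[0],.57),np.polyval(r[0],.57);print('width',yl-yr)
yc=(yl+yr)/2; xb=np.polyval(b[0],yc);c,sn=np.cos(yaw),np.sin(yaw)
o=np.array([xb,yc-(.57-xb)*yaw])+.095*np.array([c,sn]);print('origin',o)
J=lambda p:np.c_[(p[...,:2].reshape(-1,2)-o)@np.array([[c,-sn],[sn,c]]),p[...,2].reshape(-1)]
print('board z',np.median(P[m][:,2]))
def st(n,u0,u1,v0,v1,zl,zh):
    q=J(P[v0:v1,u0:u1]);q=q[(q[:,2]>zl)&(q[:,2]<zh)];print(n,len(q),np.percentile(q,[2,50,98],axis=0).round(4).tolist())
st('flange',276,350,130,155,.030,.05)
st('plate top',285,340,80,135,.014,.023)
st('wing',215,275,85,200,.030,.055)
st('stop',285,340,15,32,.0165,.026)
st('jaw',276,300,32,54,.019,.05)
# flange top back edge by rays
for u in (290,310,335): 
    g=im[138:156,u].mean(1).astype(int);print(u,g.tolist(),(J(P[138:156,u])*1000).round(0)[:,[0,2]].tolist())
print(J(plane(ci,s,[(282,147),(343,147)],.040)))
# fingertips in tool frame
R=Ro.from_quat(z['q']);T=R.inv().apply(P.reshape(-1,3)-z['p']);T=T[(abs(T[:,0])<.03)&(T[:,2]>-.04)&(T[:,2]<.03)&(abs(T[:,1])<.07)]
for sg in(1,-1):
    q=T[T[:,1]*sg>0];print('tip',len(q),np.percentile(q,[1,50,99],axis=0).round(4).tolist())
```

```text
(array([0.01149218, 0.0240441 ]), np.float64(0.0006193361171685924)) (array([ 0.01390722, -0.12922968]), np.float64(0.0005150171876941168)) (array([-0.01295708,  0.51649739]), np.float64(2.522276166927462e-06))
yaw 0.01278479969574905
width 0.1518972070570151
origin [ 0.61207728 -0.04481591]
board z 0.01367053379267491
flange 322 [[-0.0375, -0.0564, 0.0304], [-0.0354, -0.0264, 0.0414], [-0.0337, 0.0008, 0.0429]]
plate top 3010 [[-0.0248, -0.055, 0.018], [0.0009, -0.0284, 0.0197], [0.0257, -0.0023, 0.0212]]
wing 5630 [[-0.0839, 0.0118, 0.0305], [-0.0311, 0.0369, 0.0382], [0.0166, 0.0599, 0.0467]]
stop 715 [[0.0717, -0.0511, 0.0184], [0.0764, -0.0263, 0.0215], [0.0818, -0.0018, 0.0238]]
jaw 475 [[0.0499, -0.0135, 0.0271], [0.0584, -0.0027, 0.0293], [0.0666, 0.0075, 0.0312]]
290 [156, 156, 157, 144, 104, 76, 115, 166, 162, 150, 149, 168, 168, 168, 169, 168, 169, 168] [[-30.0, 19.0], [-31.0, 20.0], [-32.0, 19.0], [-33.0, 20.0], [-34.0, 19.0], [-34.0, 30.0], [-34.0, 40.0], [-34.0, 42.0], [-35.0, 42.0], [-36.0, 42.0], [-37.0, 41.0], [-42.0, 13.0], [-43.0, 14.0], [-44.0, 13.0], [-45.0, 14.0
[... 339 characters left out ...]
-44.0, 13.0], [-45.0, 14.0], [-46.0, 14.0], [-47.0, 14.0], [-48.0, 13.0]]
335 [155, 155, 156, 156, 139, 76, 114, 175, 171, 162, 157, 162, 162, 162, 162, 162, 162, 162] [[-30.0, 19.0], [-31.0, 20.0], [-32.0, 21.0], [-33.0, 20.0], [-34.0, 20.0], [-34.0, 27.0], [-34.0, 36.0], [-34.0, 41.0], [-36.0, 40.0], [-36.0, 42.0], [-37.0, 41.0], [-42.0, 15.0], [-43.0, 14.0], [-44.0, 13.0], [-45.0, 15.0], [-46.0, 15.0], [-47.0, 14.0], [-48.0, 15.0]]
[[-0.03663942  0.00173983  0.04      ]
 [-0.03656202 -0.05783686  0.04      ]]
tip 1974 [[-0.0112, 0.0288, -0.0398], [0.0065, 0.0293, -0.027], [0.0111, 0.0424, -0.008]]
tip 1962 [[-0.0111, -0.0441, -0.0396], [0.0065, -0.031, -0.0271], [0.0111, -0.0303, -0.008]]
```

Plate: flange back face at jig x≈-37, so about 39 mm to travel. It is square in the channel. With the gripper 60 mm open, the tips are 8 mm above the TCP at y = ±(30..44). So I aim for TCP jig (-56,+8), which puts the tips over the wing (y 38-52) and behind the flange (y -22..-36). Descending now.

Emit:
{"api": "jog_arm", "payload": {"commands": [{"dx": 0.004,"dy": -0.001,"dz": 0.015,"wx": 0,"wy": 0,"wz": 0},{"dx": 0.008,"dy": -0.002,"dz": 0.035,"wx": 0,"wy": 0,"wz": 0},{"dx": 0.012,"dy": -0.002,"dz": 0.06,"wx": 0,"wy": 0,"wz": 0},{"dx": 0.016,"dy": -0.002,"dz": 0.085,"wx": 0,"wy": 0,"wz": 0},{"dx": 0.016,"dy": -0.002,"dz": 0.11,"wx": 0,"wy": 0,"wz": 0},{"dx": 0.016,"dy": -0.002,"dz": 0.135,"wx": 0,"wy": 0,"wz": 0},{"dx": 0.016,"dy": -0.002,"dz": 0.155,"wx": 0,"wy": 0,"wz": 0},{"dx": 0.016,"dy": -0.002,"dz": 0.17,"wx": 0,"wy": 0,"wz": 0},{"dx": 0.016,"dy": -0.002,"dz": 0.178,"wx": 0,"wy": 0,"wz": 0},{"dx": 0.016,"dy": -0.002,"dz": 0.178,"wx": 0,"wy": 0,"wz": 0}]}}

```text
clock: 2.7
ee_pos: [0.5542, -0.039, 0.0516]
orientation: [1.0, 0.005, -0.002, -0.0]
ft_force: [-0.0, 0.7, 0.6]
gripper_width: 0.0596
finger_force: 0.0
```

Run:
```python
from h import *
im,d,ci,s=grab('wrist','w3.png')
print(s['ee_pos'],s['orientation'],s['gripper_width'],s['ft_force'],s['clock'])
```

```text
[ 0.55416643 -0.03903755  0.05155594] [ 9.99987219e-01  4.76208169e-03 -1.69428628e-03 -1.21266505e-04] 0.059581234401232606 [-0.04091961  0.65782532  0.55660474] 2.7
```

View pics/w3.png

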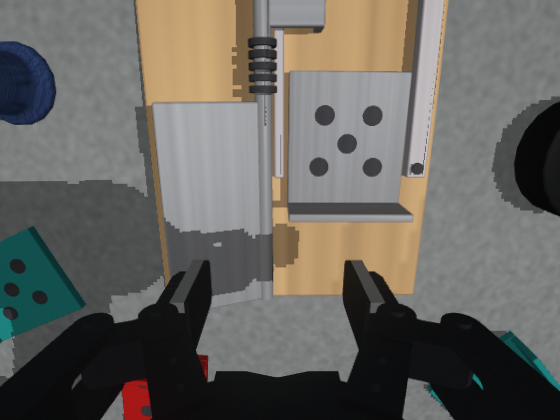

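The left fingertip (195,270) is over the wing, and the right one (360,270) is over bare board behind the flange (v≈215), with nothing else in the way. Next I press the wing.

Emit:
{"api": "jog_arm", "payload": {"commands": [{"dx": 0,"dy": -0.001,"dz": 0.006,"wx": 0,"wy": 0,"wz": 0},{"dx": 0,"dy": -0.001,"dz": 0.012,"wx": 0,"wy": 0,"wz": 0},{"dx": 0,"dy": -0.001,"dz": 0.016,"wx": 0,"wy": 0,"wz": 0},{"dx": 0,"dy": -0.001,"dz": 0.019,"wx": 0,"wy": 0,"wz": 0},{"dx": 0,"dy": -0.001,"dz": 0.022,"wx": 0,"wy": 0,"wz": 0},{"dx": 0,"dy": -0.001,"dz": 0.025,"wx": 0,"wy": 0,"wz": 0},{"dx": 0,"dy": -0.001,"dz": 0.027,"wx": 0,"wy": 0,"wz": 0},{"dx": 0,"dy": -0.001,"dz": 0.029,"wx": 0,"wy": 0,"wz": 0},{"dx": 0,"dy": -0.001,"dz": 0.03,"wx": 0,"wy": 0,"wz": 0},{"dx": 0,"dy": -0.001,"dz": 0.03,"wx": 0,"wy": 0,"wz": 0}]}}

```text
clock: 3.58
ee_pos: [0.5562, -0.0365, 0.0237]
orientation: [1.0, 0.006, 0.001, -0.0]
ft_force: [-0.2, 4.5, 4.5]
gripper_width: 0.0596
finger_force: 2.6
```

Run:
```python
from h import *
im,d,ci,s=grab('wrist','w4.png')
print(s['ee_pos'],s['orientation'],s['gripper_width'],s['ft_force'],s['moment'],s['clock'])
P=cloud(d,ci,s);R=Ro.from_quat(s['orientation']);o=np.array([.6121,-.0448]);a=.0128;c,sn=np.cos(a),np.sin(a)
q=np.c_[(P[...,:2].reshape(-1,2)-o)@np.array([[c,-sn],[sn,c]]),P[...,2].reshape(-1)]
k=(abs(q[:,0]+.01)<.02)&(abs(q[:,1]-.042)<.02)&(q[:,2]>.018);w=q[k];print(len(w),np.polyfit(w[:,1],w[:,2],1),np.median(w[:,2]))
j=(q[:,0]>.05)&(q[:,0]<.066)&(q[:,1]>-.013)&(q[:,1]<.0)&(q[:,2]>.02);print('jaw',j.sum(),np.median(q[j],axis=0))
```

```text
[ 0.55619513 -0.03648705  0.02369687] [ 9.99984333e-01  5.53637354e-03  6.81366216e-04 -4.67638943e-04] 0.059612890644462325 [-0.19605124  4.4616714   4.47002257] [ 0.83603712  0.0653469  -0.00873281] 3.5833
9294 [0.02765088 0.02934139] 0.03051234190904066
jaw 498 [ 0.05145794 -0.00633604  0.03595538]
```

The wing is almost level, so the clip is at about 0.32 rad, and the press force is about 4.5 N. I'll press 3 mm further and then push.

Emit:
{"api": "jog_arm", "payload": {"commands": [{"dx": 0,"dy": 0,"dz": 0.002,"wx": 0,"wy": 0,"wz": 0},{"dx": 0,"dy": 0,"dz": 0.003,"wx": 0,"wy": 0,"wz": 0},{"dx": 0.003,"dy": 0,"dz": 0.003,"wx": 0,"wy": 0,"wz": 0},{"dx": 0.006,"dy": 0,"dz": 0.003,"wx": 0,"wy": 0,"wz": 0},{"dx": 0.008,"dy": 0,"dz": 0.003,"wx": 0,"wy": 0,"wz": 0},{"dx": 0.01,"dy": 0,"dz": 0.003,"wx": 0,"wy": 0,"wz": 0},{"dx": 0.012,"dy": 0,"dz": 0.003,"wx": 0,"wy": 0,"wz": 0},{"dx": 0.014,"dy": 0,"dz": 0.003,"wx": 0,"wy": 0,"wz": 0},{"dx": 0.016,"dy": 0,"dz": 0.003,"wx": 0,"wy": 0,"wz": 0},{"dx": 0.018,"dy": 0,"dz": 0.003,"wx": 0,"wy": 0,"wz": 0}]}}

```text
clock: 4.47
ee_pos: [0.5727, -0.0371, 0.0205]
orientation: [1.0, 0.005, -0.002, 0.0]
ft_force: [-8.3, 0.2, 8.4]
gripper_width: 0.06
finger_force: 4.9
```

Emit:
{"api": "jog_arm", "payload": {"commands": [{"dx": 0.002,"dy": 0,"dz": 0,"wx": 0,"wy": 0,"wz": 0},{"dx": 0.004,"dy": 0,"dz": 0,"wx": 0,"wy": 0,"wz": 0},{"dx": 0.006,"dy": 0,"dz": 0,"wx": 0,"wy": 0,"wz": 0},{"dx": 0.008,"dy": 0,"dz": 0,"wx": 0,"wy": 0,"wz": 0},{"dx": 0.01,"dy": 0,"dz": 0,"wx": 0,"wy": 0,"wz": 0},{"dx": 0.012,"dy": 0,"dz": 0,"wx": 0,"wy": 0,"wz": 0},{"dx": 0.014,"dy": 0,"dz": 0,"wx": 0,"wy": 0,"wz": 0},{"dx": 0.016,"dy": 0,"dz": 0,"wx": 0,"wy": 0,"wz": 0},{"dx": 0.018,"dy": 0,"dz": 0,"wx": 0,"wy": 0,"wz": 0},{"dx": 0.018,"dy": 0,"dz": 0,"wx": 0,"wy": 0,"wz": 0}]}}

```text
clock: 5.3
ee_pos: [0.591, -0.0369, 0.0205]
orientation: [1.0, 0.005, -0.001, 0.0]
ft_force: [-5.4, 1.2, 7.8]
gripper_width: 0.0596
finger_force: 4.2
```

```bash
cat > chk.py <<'E'
from h import *
import sys
im,d,ci,s=grab('wrist',sys.argv[1])
print(s['ee_pos'],s['orientation'],s['ft_force'],s['moment'],s['clock'])
P=cloud(d,ci,s);o=np.array([.6121,-.0448]);a=.0128;c,sn=np.cos(a),np.sin(a)
q=np.c_[(P[...,:2].reshape(-1,2)-o)@np.array([[c,-sn],[sn,c]]),P[...,2].reshape(-1)]
w=q[(abs(q[:,0]-.0)<.015)&(abs(q[:,1]-.042)<.02)&(q[:,2]>.018)];print('wing',len(w),np.polyfit(w[:,1],w[:,2],1),np.median(w[:,2]))
j=(q[:,0]>.05)&(q[:,0]<.066)&(q[:,1]>-.013)&(q[:,1]<.0)&(q[:,2]>.02);print('jaw',j.sum(),np.median(q[j],axis=0))
f=q[(abs(q[:,0]+.02)<.06)&(q[:,1]>-.055)&(q[:,1]<-.04)&(q[:,2]>.035)&(q[:,2]<.046)];print('flange y-50',len(f),np.percentile(f[:,0],[2,50,98]))
f=q[(abs(q[:,0]+.02)<.06)&(q[:,1]>-.016)&(q[:,1]<-.001)&(q[:,2]>.035)&(q[:,2]<.046)];print('flange y-8',len(f),np.percentile(f[:,0],[2,50,98]) if len(f) else '')
b=q[(q[:,0]>.04)&(q[:,0]<.09)&(abs(q[:,1]+.035)<.012)];h=[np.median(b[abs(b[:,0]-x)<.0005,2]).round(4) for x in np.arange(.05,.082,.001)];print(h)
E
python3 chk.py w5.png
```

```text
[ 0.5910111  -0.03685938  0.02046499] [ 9.99984366e-01  5.46928799e-03 -1.15337518e-03  1.55478263e-04] [-5.44356078  1.19575423  7.84964655] [0.29700694 0.94764122 0.1350545 ] 5.3
wing 16043 [-0.58515799  0.09095889] 0.07491293354406167
jaw 1703 [ 0.05825027 -0.00618661  0.03887234]
flange y-50 558 [-0.01083046 -0.00770229 -0.00653169]
flange y-8 566 [-0.00969914 -0.00647205 -0.00550754]
[np.float64(0.0195), np.float64(0.0196), np.float64(0.0196), np.float64(0.0196), np.float64(0.0197), np.float64(0.0196), np.float64(0.0197), np.float64(0.0197), np.float64(0.0197), np.float64(0.0188), np.float64(0.0137), np.float64(0.0136), np.float64(0.0136), np.float64(0.0138), np.float64(0.0137), np.float64(0.0138), np.float64(0.0136), np.float64(0.0135), np.float64(0.0137), np.float64(0.0134), np.float64(0.0136), np.float64(0.0136), np.float64(0.0164), np.float64(0.0214), np.float64(0.0216), np.float64(0.0217), np.float64(0.0216), np.float64(0.0215), np.float64(0.0215), np.float64(0.0216), np.float64(0.0217), np.float64(0.0216)]
```

The plate is moving square under the lifted jaw. Its front edge is at about 59 mm and the stop is at 72, so there are about 13 mm left.

Emit:
{"api": "jog_arm", "payload": {"commands": [{"dx": 0.002,"dy": 0,"dz": 0,"wx": 0,"wy": 0,"wz": 0},{"dx": 0.004,"dy": 0,"dz": 0,"wx": 0,"wy": 0,"wz": 0},{"dx": 0.006,"dy": 0,"dz": 0,"wx": 0,"wy": 0,"wz": 0},{"dx": 0.008,"dy": 0,"dz": 0,"wx": 0,"wy": 0,"wz": 0},{"dx": 0.009,"dy": 0,"dz": 0,"wx": 0,"wy": 0,"wz": 0},{"dx": 0.01,"dy": 0,"dz": 0,"wx": 0,"wy": 0,"wz": 0},{"dx": 0.011,"dy": 0,"dz": 0,"wx": 0,"wy": 0,"wz": 0},{"dx": 0.0115,"dy": 0,"dz": 0,"wx": 0,"wy": 0,"wz": 0},{"dx": 0.0115,"dy": 0,"dz": 0,"wx": 0,"wy": 0,"wz": 0},{"dx": 0.0115,"dy": 0,"dz": 0,"wx": 0,"wy": 0,"wz": 0}]}}

```text
clock: 6.18
ee_pos: [0.6023, -0.0367, 0.0205]
orientation: [1.0, 0.005, -0.001, 0.0]
ft_force: [-7.0, 0.8, 7.8]
gripper_width: 0.06
finger_force: 4.5
```

Emit:
{"api": "jog_arm", "payload": {"commands": [{"dx": 0.0005,"dy": 0,"dz": 0,"wx": 0,"wy": 0,"wz": 0},{"dx": 0.001,"dy": 0,"dz": 0,"wx": 0,"wy": 0,"wz": 0},{"dx": 0.001,"dy": 0,"dz": 0,"wx": 0,"wy": 0,"wz": 0},{"dx": 0.0015,"dy": 0,"dz": 0,"wx": 0,"wy": 0,"wz": 0},{"dx": 0.0015,"dy": 0,"dz": 0,"wx": 0,"wy": 0,"wz": 0},{"dx": 0.0015,"dy": 0,"dz": 0,"wx": 0,"wy": 0,"wz": 0},{"dx": 0.002,"dy": 0,"dz": 0,"wx": 0,"wy": 0,"wz": 0},{"dx": 0.002,"dy": 0,"dz": 0,"wx": 0,"wy": 0,"wz": 0},{"dx": 0.002,"dy": 0,"dz": 0,"wx": 0,"wy": 0,"wz": 0},{"dx": 0.002,"dy": 0,"dz": 0,"wx": 0,"wy": 0,"wz": 0}]}}

```text
clock: 7.02
ee_pos: [0.6034, -0.0367, 0.0204]
orientation: [1.0, 0.005, -0.003, 0.0]
ft_force: [-12.8, 0.7, 11.3]
gripper_width: 0.0597
finger_force: 7.4
```

```bash
python3 chk.py w6.png
```

```text
[ 0.60335647 -0.0367446   0.02043284] [ 9.99982877e-01  5.26929658e-03 -2.54126539e-03  1.45795677e-04] [-12.83104012   0.67128403  11.31782707] [ 0.18337424  1.94459601 -0.16628796] 7.0167
wing 17471 [-0.21505881  0.08012087] 0.08009016057378794
jaw 1591 [ 0.05831728 -0.00614746  0.03902665]
flange y-50 551 [0.00162103 0.00471653 0.00566675]
flange y-8 556 [0.00260988 0.00574357 0.00679076]
[np.float64(0.0198), np.float64(0.0195), np.float64(0.0199), np.float64(0.0196), np.float64(0.0198), np.float64(0.0196), np.float64(0.0196), np.float64(0.0197), np.float64(0.0195), np.float64(0.0196), np.float64(0.0196), np.float64(0.0196), np.float64(0.0195), np.float64(0.0196), np.float64(0.0195), np.float64(0.0197), np.float64(0.0196), np.float64(0.0196), np.float64(0.0195), np.float64(0.0197), np.float64(0.0196), np.float64(0.0195), np.float64(0.0162), np.float64(0.0215), np.float64(0.0218), np.float64(0.0217), np.float64(0.0215), np.float64(0.0216), np.float64(0.0217), np.float64(0.0215), np.float64(0.0216), np.float64(0.0215)]
```

There is contact at the stop: force is rising to 13 N and the gap has closed. I'll press on a little to seat the plate square.

Emit:
{"api": "jog_arm", "payload": {"commands": [{"dx": 0.0005,"dy": 0,"dz": 0,"wx": 0,"wy": 0,"wz": 0},{"dx": 0.001,"dy": 0,"dz": 0,"wx": 0,"wy": 0,"wz": 0},{"dx": 0.001,"dy": 0,"dz": 0,"wx": 0,"wy": 0,"wz": 0},{"dx": 0.0015,"dy": 0,"dz": 0,"wx": 0,"wy": 0,"wz": 0},{"dx": 0.0015,"dy": 0,"dz": 0,"wx": 0,"wy": 0,"wz": 0},{"dx": 0.002,"dy": 0,"dz": 0,"wx": 0,"wy": 0,"wz": 0},{"dx": 0.002,"dy": 0,"dz": 0,"wx": 0,"wy": 0,"wz": 0},{"dx": 0.002,"dy": 0,"dz": 0,"wx": 0,"wy": 0,"wz": 0},{"dx": 0.002,"dy": 0,"dz": 0,"wx": 0,"wy": 0,"wz": 0},{"dx": 0.002,"dy": 0,"dz": 0,"wx": 0,"wy": 0,"wz": 0}]}}

```text
clock: 7.9
ee_pos: [0.6036, -0.0368, 0.0204]
orientation: [1.0, 0.005, -0.005, 0.0]
ft_force: [-22.3, 0.8, 17.5]
gripper_width: 0.0597
finger_force: 12.4
```

```bash
python3 chk.py w7.png; python3 -c "
import cv2;i=cv2.imread('pics/w7.png');cv2.imwrite('pics/w7c.png',cv2.resize(i[:300,100:480],None,fx=2,fy=2,interpolation=2))"
```

```text
[ 0.60357114 -0.03680886  0.02040762] [ 9.99975063e-01  4.98294071e-03 -5.00229592e-03  1.42778200e-04] [-22.31170241   0.75219098  17.47467196] [ 0.05450948  3.56177473 -0.45354641] 7.9
wing 17616 [-0.17970195  0.07894661] 0.08023464742543263
jaw 1596 [ 0.05831913 -0.00615643  0.03908987]
flange y-50 568 [0.00162079 0.00482271 0.00584974]
flange y-8 583 [0.002617   0.00587385 0.00688294]
[np.float64(0.0197), np.float64(0.0198), np.float64(0.0196), np.float64(0.0198), np.float64(0.0198), np.float64(0.0197), np.float64(0.0198), np.float64(0.0195), np.float64(0.0197), np.float64(0.0196), np.float64(0.0197), np.float64(0.0196), np.float64(0.0196), np.float64(0.0194), np.float64(0.0196), np.float64(0.0196), np.float64(0.0198), np.float64(0.0195), np.float64(0.0197), np.float64(0.0197), np.float64(0.0198), np.float64(0.0195), np.float64(0.0187), np.float64(0.0216), np.float64(0.0215), np.float64(0.0217), np.float64(0.0216), np.float64(0.0216), np.float64(0.0217), np.float64(0.0217), np.float64(0.0216), np.float64(0.0215)]
```

View pics/w7c.png

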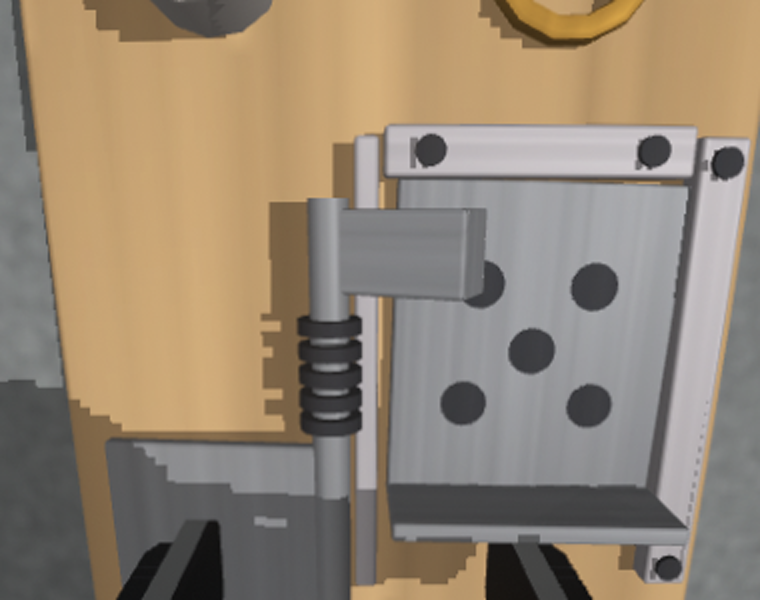

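The plate is in contact at the left front corner (crop 400,180), but there is a small gap on the right (685,187 against the stop edge at 178), so it is about 1° askew. I'll back off with the clip still held, open the fingers wider and push nearer the -y side to square it.

Emit:
{"api": "jog_arm", "payload": {"commands": [{"dx": -0.001,"dy": 0,"dz": 0.0005,"wx": 0,"wy": 0,"wz": 0},{"dx": -0.002,"dy": 0,"dz": 0.001,"wx": 0,"wy": 0,"wz": 0},{"dx": -0.003,"dy": 0,"dz": 0.001,"wx": 0,"wy": 0,"wz": 0},{"dx": -0.004,"dy": 0,"dz": 0.0015,"wx": 0,"wy": 0,"wz": 0},{"dx": -0.005,"dy": 0,"dz": 0.002,"wx": 0,"wy": 0,"wz": 0},{"dx": -0.006,"dy": 0,"dz": 0.002,"wx": 0,"wy": 0,"wz": 0},{"dx": -0.007,"dy": 0,"dz": 0.002,"wx": 0,"wy": 0,"wz": 0},{"dx": -0.008,"dy": 0,"dz": 0.002,"wx": 0,"wy": 0,"wz": 0},{"dx": -0.008,"dy": 0,"dz": 0.002,"wx": 0,"wy": 0,"wz": 0},{"dx": -0.008,"dy": 0,"dz": 0.002,"wx": 0,"wy": 0,"wz": 0}]}}

```text
clock: 8.78
ee_pos: [0.6016, -0.0369, 0.0205]
orientation: [1.0, 0.005, 0.003, 0.0]
ft_force: [4.4, 0.4, 6.2]
gripper_width: 0.0598
finger_force: 3.5
```

Emit:
{"api": "jog_arm", "payload": {"commands": [{"dx": 0,"dy": 0.001,"dz": 0.0015,"wx": 0,"wy": 0,"wz": 0},{"dx": 0,"dy": 0.002,"dz": 0.002,"wx": 0,"wy": 0,"wz": 0},{"dx": 0,"dy": 0.003,"dz": 0.003,"wx": 0,"wy": 0,"wz": 0},{"dx": 0,"dy": 0.004,"dz": 0.003,"wx": 0,"wy": 0,"wz": 0},{"dx": 0,"dy": 0.005,"dz": 0.003,"wx": 0,"wy": 0,"wz": 0},{"dx": 0,"dy": 0.006,"dz": 0.003,"wx": 0,"wy": 0,"wz": 0},{"dx": 0,"dy": 0.007,"dz": 0.003,"wx": 0,"wy": 0,"wz": 0},{"dx": 0,"dy": 0.008,"dz": 0.003,"wx": 0,"wy": 0,"wz": 0},{"dx": 0,"dy": 0.008,"dz": 0.003,"wx": 0,"wy": 0,"wz": 0},{"dx": 0,"dy": 0.008,"dz": 0.003,"wx": 0,"wy": 0,"wz": 0}], "jaw": 0.95}}

```text
clock: 9.62
ee_pos: [0.5992, -0.0437, 0.0154]
orientation: [1.0, 0.006, -0.0, -0.001]
ft_force: [1.2, 4.0, 5.0]
gripper_width: 0.0813
finger_force: 2.9
```

```bash
python3 chk.py w8.png
```

```text
[ 0.5992121  -0.04370978  0.01541778] [ 9.99983509e-01  5.69932119e-03 -8.53757154e-05 -7.01899970e-04] [1.23427378 3.999556   4.99026127] [ 0.83425541 -0.03330408 -0.02029539] 9.6167
wing 17516 [-0.14386227  0.07308086] 0.0765436008205892
jaw 1733 [ 0.05824194 -0.00637499  0.03772626]
flange y-50 920 [-0.00686171  0.00331386  0.00572836]
flange y-8 596 [0.00263575 0.00559265 0.00644616]
[np.float64(0.0196), np.float64(0.0199), np.float64(0.0196), np.float64(0.0198), np.float64(0.0197), np.float64(0.0198), np.float64(0.0196), np.float64(0.0195), np.float64(0.0196), np.float64(0.0194), np.float64(0.0197), np.float64(0.0196), np.float64(0.0196), np.float64(0.0195), np.float64(0.0196), np.float64(0.0197), np.float64(0.0196), np.float64(0.0197), np.float64(0.0195), np.float64(0.0195), np.float64(0.0197), np.float64(0.0194), np.float64(0.0185), np.float64(0.0216), np.float64(0.0215), np.float64(0.0216), np.float64(0.0215), np.float64(0.0216), np.float64(0.0216), np.float64(0.0216), np.float64(0.0216), np.float64(0.0215)]
```

The jaw is still lifted. Pushing near the -y side now.

Emit:
{"api": "jog_arm", "payload": {"commands": [{"dx": 0.001,"dy": 0,"dz": 0.001,"wx": 0,"wy": 0,"wz": 0},{"dx": 0.002,"dy": 0,"dz": 0.001,"wx": 0,"wy": 0,"wz": 0},{"dx": 0.003,"dy": 0,"dz": 0.001,"wx": 0,"wy": 0,"wz": 0},{"dx": 0.004,"dy": 0,"dz": 0.001,"wx": 0,"wy": 0,"wz": 0},{"dx": 0.005,"dy": 0,"dz": 0.001,"wx": 0,"wy": 0,"wz": 0},{"dx": 0.0055,"dy": 0,"dz": 0.001,"wx": 0,"wy": 0,"wz": 0},{"dx": 0.006,"dy": 0,"dz": 0.001,"wx": 0,"wy": 0,"wz": 0},{"dx": 0.0065,"dy": 0,"dz": 0.001,"wx": 0,"wy": 0,"wz": 0},{"dx": 0.007,"dy": 0,"dz": 0.001,"wx": 0,"wy": 0,"wz": 0},{"dx": 0.0075,"dy": 0,"dz": 0.001,"wx": 0,"wy": 0,"wz": 0}]}}

```text
clock: 10.5
ee_pos: [0.6034, -0.0445, 0.0135]
orientation: [1.0, 0.005, -0.005, -0.0]
ft_force: [-16.8, 0.1, 14.1]
gripper_width: 0.0812
finger_force: 10.1
```

```bash
python3 chk.py w9.png; python3 -c "
import cv2;i=cv2.imread('pics/w9.png');cv2.imwrite('pics/w9c.png',cv2.resize(i[:300,100:480],None,fx=2,fy=2,interpolation=2))"
```

```text
[ 0.60339539 -0.0444948   0.01352354] [ 9.99975056e-01  5.22413711e-03 -4.75208521e-03 -1.12291883e-04] [-16.82505735   0.05164699  14.14599349] [-0.01135006  2.6525873  -0.45589414] 10.5
wing 18073 [-0.00566281  0.06711415] 0.0777263821744861
jaw 1765 [ 0.05834938 -0.00638456  0.03913755]
flange y-50 875 [-0.00255496  0.00410553  0.00613929]
flange y-8 659 [0.0026246  0.00591097 0.00687035]
[np.float64(0.0197), np.float64(0.0198), np.float64(0.0197), np.float64(0.0198), np.float64(0.0195), np.float64(0.0196), np.float64(0.0195), np.float64(0.0196), np.float64(0.0196), np.float64(0.0195), np.float64(0.0197), np.float64(0.0196), np.float64(0.0197), np.float64(0.0195), np.float64(0.0196), np.float64(0.0196), np.float64(0.0196), np.float64(0.0195), np.float64(0.0197), np.float64(0.0195), np.float64(0.0196), np.float64(0.0195), np.float64(0.0192), np.float64(0.0215), np.float64(0.0216), np.float64(0.0215), np.float64(0.0216), np.float64(0.0216), np.float64(0.0216), np.float64(0.0215), np.float64(0.0215), np.float64(0.0216)]
```

View pics/w9c.png

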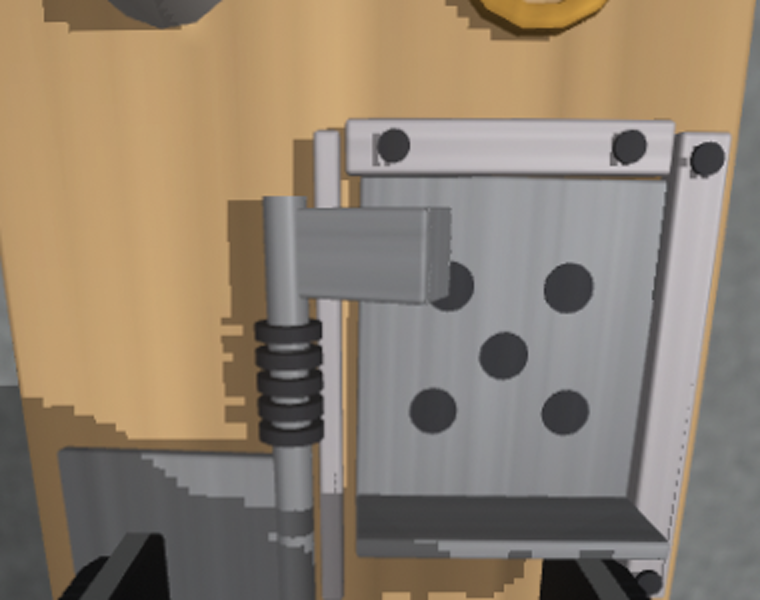

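The plate is nearly square now, with only a slight gap on the right (665,180 against 176). One more small push.

Emit:
{"api": "jog_arm", "payload": {"commands": [{"dx": 0.0005,"dy": 0,"dz": 0,"wx": 0,"wy": 0,"wz": 0},{"dx": 0.001,"dy": 0,"dz": 0,"wx": 0,"wy": 0,"wz": 0},{"dx": 0.0015,"dy": 0,"dz": 0,"wx": 0,"wy": 0,"wz": 0},{"dx": 0.002,"dy": 0,"dz": 0,"wx": 0,"wy": 0,"wz": 0},{"dx": 0.002,"dy": 0,"dz": 0,"wx": 0,"wy": 0,"wz": 0},{"dx": 0.0025,"dy": 0,"dz": 0,"wx": 0,"wy": 0,"wz": 0},{"dx": 0.0025,"dy": 0,"dz": 0,"wx": 0,"wy": 0,"wz": 0},{"dx": 0.0025,"dy": 0,"dz": 0,"wx": 0,"wy": 0,"wz": 0},{"dx": 0.0025,"dy": 0,"dz": 0,"wx": 0,"wy": 0,"wz": 0},{"dx": 0.0025,"dy": 0,"dz": 0,"wx": 0,"wy": 0,"wz": 0}]}}

```text
clock: 11.38
ee_pos: [0.6039, -0.045, 0.0135]
orientation: [1.0, 0.004, -0.007, 0.0]
ft_force: [-26.9, -0.7, 20.2]
gripper_width: 0.081
finger_force: 15.6
```

```bash
cat > gap.py <<'E'
from h import *
import sys
im,d,ci,s=grab('wrist',sys.argv[1]);print(s['ee_pos'],s['ft_force'],s['clock'])
P=cloud(d,ci,s);o=np.array([.6121,-.0448]);a=.0128;c,sn=np.cos(a),np.sin(a)
q=np.c_[(P[...,:2].reshape(-1,2)-o)@np.array([[c,-sn],[sn,c]]),P[...,2].reshape(-1)]
for y in (-.008,-.02,-.03,-.04,-.05):
    k=(abs(q[:,1]-y)<.004)
    lo=q[k&(abs(q[:,0]-.072)<.004)&(q[:,2]<.0175)]
    st=q[k&(abs(q[:,0]-.074)<.006)&(q[:,2]>.0205)&(q[:,2]<.026)]
    f=q[k&(abs(q[:,0])<.015)&(q[:,2]>.035)&(q[:,2]<.046)]
    print(y,'gap pts',len(lo),'stop edge',np.percentile(st[:,0],3).round(4),'flange front',np.percentile(f[:,0],98).round(4) if len(f) else '')
j=(q[:,0]>.05)&(q[:,0]<.066)&(q[:,1]>-.013)&(q[:,1]<.0)&(q[:,2]>.02);print('jaw',np.median(q[j],axis=0))
E
python3 gap.py w10.png
```

```text
[ 0.60388198 -0.04498981  0.01349186] [-26.88545931  -0.6701994   20.15257394] 11.3833
-0.008 gap pts 0 stop edge 0.0711 flange front 0.007
-0.02 gap pts 0 stop edge 0.07 flange front 0.007
-0.03 gap pts 5 stop edge 0.0722 flange front 0.0068
-0.04 gap pts 20 stop edge 0.0712 flange front 0.0065
-0.05 gap pts 18 stop edge 0.0706 flange front 0.0066
jaw [ 0.05834982 -0.00635243  0.03921023]
```

The plate is seated to within about 0.3 mm. I'll back off the flange with the clip still held, then lift straight up.

Emit:
{"api": "jog_arm", "payload": {"commands": [{"dx": -0.002,"dy": 0,"dz": 0,"wx": 0,"wy": 0,"wz": 0},{"dx": -0.004,"dy": 0,"dz": 0,"wx": 0,"wy": 0,"wz": 0},{"dx": -0.006,"dy": 0,"dz": 0,"wx": 0,"wy": 0,"wz": 0},{"dx": -0.008,"dy": 0,"dz": 0,"wx": 0,"wy": 0,"wz": 0},{"dx": -0.01,"dy": 0,"dz": 0,"wx": 0,"wy": 0,"wz": 0},{"dx": -0.012,"dy": 0,"dz": 0,"wx": 0,"wy": 0,"wz": 0},{"dx": -0.014,"dy": 0,"dz": 0,"wx": 0,"wy": 0,"wz": 0},{"dx": -0.014,"dy": 0,"dz": 0,"wx": 0,"wy": 0,"wz": 0},{"dx": -0.014,"dy": 0,"dz": 0,"wx": 0,"wy": 0,"wz": 0},{"dx": -0.014,"dy": 0,"dz": 0,"wx": 0,"wy": 0,"wz": 0}]}}

```text
clock: 12.27
ee_pos: [0.5962, -0.0447, 0.0151]
orientation: [1.0, 0.005, 0.001, 0.0]
ft_force: [2.5, -0.0, 6.0]
gripper_width: 0.0809
finger_force: 3.0
```

```bash
python3 gap.py w11.png
```

```text
[ 0.59615657 -0.04473211  0.01511755] [ 2.47109541 -0.00700943  5.95517528] 12.2667
-0.008 gap pts 1 stop edge 0.072 flange front 0.0065
-0.02 gap pts 1 stop edge 0.0711 flange front 0.0066
-0.03 gap pts 3 stop edge 0.0721 flange front 0.0066
-0.04 gap pts 9 stop edge 0.0722 flange front 0.0063
-0.05 gap pts 6 stop edge 0.0709 flange front 0.0063
jaw [ 0.0584023  -0.00634785  0.03796013]
```

The plate stayed home and square. Lifting to let the clip close.

Emit:
{"api": "jog_arm", "payload": {"commands": [{"dx": 0,"dy": 0,"dz": -0.004,"wx": 0,"wy": 0,"wz": 0},{"dx": 0,"dy": 0,"dz": -0.009,"wx": 0,"wy": 0,"wz": 0},{"dx": 0,"dy": 0,"dz": -0.015,"wx": 0,"wy": 0,"wz": 0},{"dx": 0,"dy": 0,"dz": -0.022,"wx": 0,"wy": 0,"wz": 0},{"dx": 0,"dy": 0,"dz": -0.03,"wx": 0,"wy": 0,"wz": 0},{"dx": 0,"dy": 0,"dz": -0.042,"wx": 0,"wy": 0,"wz": 0},{"dx": 0,"dy": 0,"dz": -0.056,"wx": 0,"wy": 0,"wz": 0},{"dx": 0,"dy": 0,"dz": -0.07,"wx": 0,"wy": 0,"wz": 0},{"dx": 0,"dy": 0,"dz": -0.08,"wx": 0,"wy": 0,"wz": 0},{"dx": 0,"dy": 0,"dz": -0.08,"wx": 0,"wy": 0,"wz": 0}]}}

```text
clock: 13.15
ee_pos: [0.5965, -0.0448, 0.0976]
orientation: [1.0, 0.005, 0.002, 0.0]
ft_force: [0.8, 0.4, 0.2]
gripper_width: 0.0813
finger_force: 0.0
```

```bash
python3 gap.py w12.png; python3 -c "
import cv2;i=cv2.imread('pics/w12.png');cv2.imwrite('pics/w12c.png',cv2.resize(i[:300,100:480],None,fx=2,fy=2,interpolation=2))"
```

```text
[ 0.59654138 -0.04480399  0.09764517] [0.7808708  0.36115113 0.15531558] 13.15
-0.008 gap pts 0 stop edge 0.0724 flange front 0.006
-0.02 gap pts 1 stop edge 0.0704 flange front 0.0059
-0.03 gap pts 12 stop edge 0.0725 flange front 0.0059
-0.04 gap pts 12 stop edge 0.0699 flange front 0.0058
-0.05 gap pts 9 stop edge 0.0708 flange front 0.0057
jaw [ 0.05822507 -0.00639625  0.03270379]
```

View pics/w12c.png

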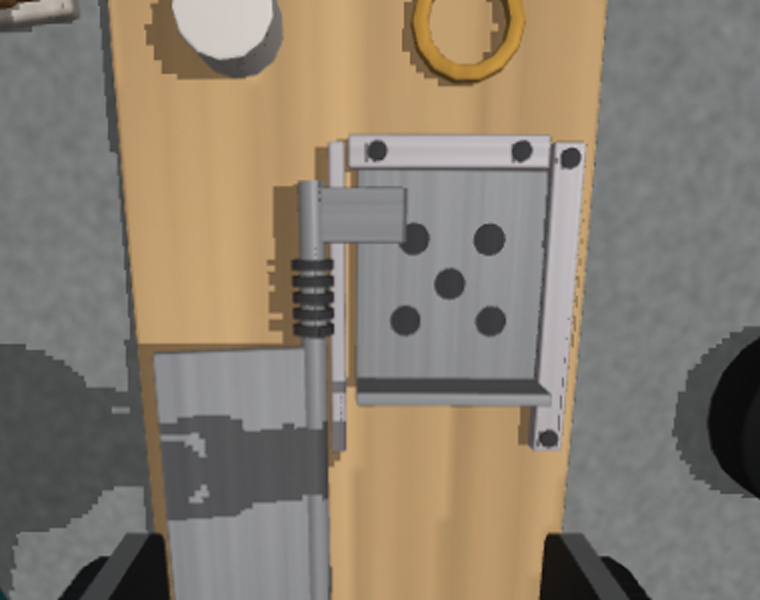

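The plate's front edge is flush against the stop (crop v≈168). The jaw has closed on it (365,213), and the ring, pot and tape have not moved. The robot is clear, so I'm handing in.

```bash
python3 -c "
from cell import robot
print(robot.sign_off())"
```

```text
the job is handed in; nothing more can be done
None
```

The plate is against the stop to within about 0.3 mm, the clip was held down until it was home and its jaw has closed on the plate, and the job was handed in at about 13 s with the robot clear.

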